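Level the countertop riser shelf

ROBOT

A 6-joint arm with a two-finger parallel gripper is mounted at the origin on the work surface. World frame = base frame: x ahead of the robot, y to its left, z up, the work surface at z = 0. Lengths are in m, angles in rad, forces in N, time in s.
With the tool pointing down it reaches from about 0.35 to 0.775 m from the base axis. Payload 5.5 kg.
Tool frame: the origin (TCP) lies at the very end of the fingers, on their centre line; the grasp point (between the pads) lies 19 mm behind it; z points along the fingers, y is the line along which they close (so a half turn about z gives the same grasp; the last joint's range is limited). The gripper opens to 85 mm and grips with 20 to 120 N. Pads are 22 mm wide; open, the fingers measure 114 mm over their backs; the gripper's body (76 mm by 85 mm) begins 54 mm behind the grasp point. The pads swing forward as they close: fully open they stand 13 mm farther back than shut.
Start: joints at [0.971, 0.313, 0.046, 1.304, 0, 1.431], TCP at [0.255, 0.515, 0.231] pointing down, gripper open.
Joint ranges: [-2.76, 2.76], [-0.86, 1.69], [-1.03, 1.26], [-2.2, 2.34], [-1.47, 1.5], [-3.14, 3.14]. Speed limits (rad/s): [2.57, 2.57, 3.14, 3.14, 3.14, 3.14].

INTERFACE

Orientations are given as a unit quaternion [w, x, y, z].
In Python, from workcell import env, cams, ticket, spotter gives the robot as it stands.
- The arm moves only by the tool jog_arm, never from a script. Its argument "increments" is a list that holds one entry, the list of rows, each a list of 7 numbers: the shift along the tool's x, y, z in units of 0.25 m (1.0 is 0.25 m), then the turn, a rotation vector about the tool's x, y, z in units of 180 degrees (1.0 is 180 degrees), then the closure in counts, from 0 (fully open) to 255 (shut). A call has 1 to 20 rows; each row shifts and turns the commanded pose from where the row before left it, along the tool's axes as they then stand; what a row does not reach is not made up. A row lasts 1/10 s, in which the tool goes at most 50 mm and 8.59 degrees, less where a joint would pass 70% of its speed; a pose out of reach is approached as far as the arm can. A call with a number of a shift or a turn outside -1 to 1 is refused whole. A call with a gripper value outside its range is refused whole. The fingers move at their own pace and stop on an object; "force" is the grip in N (left out, the last holds). Time passes only in rows, so rows that do not move let the fingers close. It gives the time, the measured TCP pose, the force, the opening and the grip force at its end, in the units of the state.
- env.get_state(): the state, without advancing time (a new reading comes with each control period).
- cams.read_camera(name): name is "side" or "top"; returns a dict with "pixels" (420x560x3 uint8, red, green, blue), "fx", "fy", "cx", "cy" (pixels), "xyz" and "attitude" of the camera in the world. Camera axes: x right, y down, z forward; pixel columns grow to the right and rows downward; lengths in m; the calibration is good to about 2 mm. A picture is of the moment at which its call begins. There is no depth.
- ticket.hand_in(): hands the job in; it is judged then, once.
Trained networks look in the newest picture that a camera, given by its name, has taken for a name from the list of things; names that differ only in an ending like _2 or _b are one class to them, and where a whole thing is asked for, a point or a joint stands for the part that bears it (a point fixed in the world has none). Each returns a list of dicts, best first, with "conf" (0 to 1); they miss things now and then, are a little off and sometimes report something else, mostly with a low value. They report only what shows in the picture. A call takes as long as a camera call. They do not tell look-alikes from the thing itself.
- spotter.find_in(target, camera): "uv" ([column, row] in pixels, amid what is visible of it).
- spotter.cut_out(target, camera): "region" (420x560 bool, what is visible of it) and "uv" ([column, row] in pixels, amid what is visible of it).
- spotter.landmark_of(target, camera): "uv" ([column, row] in pixels: a listed point, or the origin of a listed thing).
The state is a dict: "clock": time; "joint_pos": joint angles; "qvel": joint speeds; "tau": joint torques, N m; "tcp_pos": TCP position; "orientation": TCP orientation; "wrist_force": force on the tool from outside, world axes, zero at the start; "ft_torque": the same for the moment, N m; "finger_gap": finger opening in m; "grip_force": force on a finger pad.
Only numpy, scipy, OpenCV 4.12 (cv2) and the standard library are available. Lean on these libraries where they do the work, as an engineer would, in place of code of your own. Each camera call takes 0.05 s, during which the arm holds its last target. There are 200 camera calls.

TASK

Lay the spirit level lengthwise on the wooden riser shelf and turn the shelf's levelling foot by its black bar knob so that the bubble sits centred between the two lines while you press the level down firmly onto the shelf. The shelf is sprung and rides up off its foot when nothing pushes on it, so only the reading under pressure counts. Finish still pressing on the level, with the shelf seated and the bubble centred, and leave the mug, jar and bowl where they are.

Things in the scene. Friction and masses are not known exactly. Their poses are not given: they have to be found in the camera images.
- level: Aluminium spirit level with black end caps, a bar 180 x 28 x 40 mm (length x width x height), about 0.5 kg. Origin at the centre of its underside, its x along its length, z up. It starts upright on the counter to the right of the shelf. The yellow-green vial window (64 mm long) is in the middle of its top face; the top face is free for pressing at 40 to 85 mm either side of the middle.
- bubble (a joint): Position (m) of the white bubble (14 mm long) along the level's own x, 0 when centred between the two black lines (21 mm apart), limits -0.023 and 0.023. It floats to the HIGHER end and settles in about 1.5 s, moving 1 mm per milliradian of tilt along the level's length. It is centred when wholly between the lines (within 3 mm of 0).
- shelf_mid (a point): Middle of the top face of the wooden shelf board, about 100 mm above the counter. Its y runs along the shelf's length, toward the levelling-foot end; x across it, away from the robot. The board reaches 175 mm toward -y, 190 mm toward +y and 65 mm to either side in x, 18 mm thick, and is bare apart from the knob. It hinges on a crosswise axis 160 mm toward -y from this point. Lay the level with its middle between this point and 80 mm toward -y, so that it clears the knob.
- shelf_board (a joint): How far (rad) the sprung shelf board has risen off its foot about the hinge: 0.010 when nothing presses (the level's weight alone does not seat it), 0 when pressed home. Seating takes about 5 N pressed down on the level toward the foot end, 8 N at the level's middle, 15 N or more near the hinge. When seated it is firm. This is only the sprung play: the foot's height and the counter's slope add to the tilt.
- knob_top (a point): Centre of the top of the levelling foot's black bar knob, on its vertical turning axis, 145 mm from shelf_mid toward the foot end, about 159 mm above the counter. The grip bar is 46 mm long, 12 mm thick and reaches 36 mm down from here, above a disc of 32 mm diameter and 8 mm height that clears the board by about 15 mm. This point's x runs along the bar, and turns with it. The knob does not rise or sink, and pressing on it does not seat the shelf.
- foot_knob (a joint): Turn (rad) of the bar knob, growing CLOCKWISE seen from above, 0 to 3.2, stiff enough (about 0.12 N m) to stay where left. Clockwise raises the foot end: 0.012 rad of shelf tilt, so 12 mm of bubble travel, per radian. The foot always starts too low; levelling takes about 0.5 to 1.6 rad clockwise, different each time (the counter slopes a little).
- mug: White mug, 95 mm high, 82 mm wide, bystander. Origin under its middle.
- spice_jar: Brown glass jar, 48 mm wide, 100 mm high, bystander. Origin under its middle.
- bowl: Blue bowl, 130 mm wide, 50 mm high, bystander. Origin under its middle.
There are look-alikes about, which are no part of the job. There is more than one size of the level; the job needs the larger.

How it is judged:
On the way:
1. the level lies lengthwise on the shelf (angle between the x axis of level and the y axis of shelf_mid, either way round below 0.2 rad and angle between level's own z axis and vertical below 0.06 rad and x of level in the frame of shelf_mid between -0.055 and 0.055 m and y of level in the frame of shelf_mid between -0.12 and 0.04 m and z of level in the frame of shelf_mid between -0.006 and 0.006 m and contact force between level and shelf_board above 1 N), for 0.2 s.
At the end, for the whole second after the job is handed in: The level lies along the shelf (within 0.2 rad) clear of the knob; the gripper still presses it with over 2 N and the shelf is seated (play under 0.0025 rad); the bubble is within 3 mm of centre and the board within 0.004 rad of level, all through the last second (all of step 1 and value of joint bubble between -0.003 and 0.003 m and angle between shelf_mid's own z axis and vertical below 0.004 rad and value of joint shelf_board below 0.0025 rad and contact force between any of the fingers, the arm and level above 2 N); the arm keeps its last pose, push and grip.
It fails at once if the mug, jar or bowl is moved by more than 3 cm (distance of any of mug, spice_jar, bowl from where it was at the start of the episode above 0.03 m).
It also fails if it takes over 72 s, if anything falls off the work surface, if the arm or the gripper's body presses on something with over 40 N, if the wrist force passes 120 N, or if a joint passes its speed limit or range.

## Working session

There is one attempt and no reset: what is moved stays moved. The work goes in short steps, Python scripts to look and compute and a tool call to move; the robot and the scene stay as the last step left them, time stands still between calls to the robot, and variables do not carry over. Pictures are saved under pics/ and viewed, at most 10 in all, crops included, and the job is handed in when it is done.

Besides the shell and the picture viewer there is one more tool, called after "Request:" as name([rows], argument=value, ...), one row to a line, values as JSON. jog_arm: Moves the arm, as the interface text tells. Shifts and turns lie within -1 to 1; 1 stands for 0.25 m of shift or 180 degrees of turn. Its arguments: {"type":"object","properties":{"increments":{"type":"array"},"force":{"type":"number"}},"required":["increments"]}

```bash
mkdir -p pics; ls; cat > h.py <<'E'
import numpy as np, cv2
from scipy.spatial.transform import Rotation as R
from workcell import env, cams, ticket, spotter
def cam(n):
    c=cams.read_camera(n); return c
def save(c,f,crop=None,s=1):
    p=c["pixels"][:,:,::-1]
    if crop: p=p[crop[1]:crop[3],crop[0]:crop[2]]
    cv2.imwrite("pics/"+f,cv2.resize(p,None,fx=s,fy=s,interpolation=cv2.INTER_CUBIC))
def rot(c):
    a=np.array(c["attitude"],float)
    return a if a.shape==(3,3) else R.from_quat(np.r_[a[1:],a[0]]).as_matrix()
def ray(c,uv):
    d=rot(c)@np.array([(uv[0]-c["cx"])/c["fx"],(uv[1]-c["cy"])/c["fy"],1.]); return np.array(c["xyz"]),d
def atz(c,uv,z):
    o,d=ray(c,uv); return o+d*(z-o[2])/d[2]
def proj(c,p):
    q=rot(c).T@(np.array(p)-c["xyz"]); return np.array([c["fx"]*q[0]/q[2]+c["cx"],c["fy"]*q[1]/q[2]+c["cy"]])
def tri(c1,u1,c2,u2):
    o1,d1=ray(c1,u1);o2,d2=ray(c2,u2);A=np.c_[d1,-d2];t=np.linalg.lstsq(A,o2-o1,rcond=None)[0]
    a,b=o1+d1*t[0],o2+d2*t[1];return (a+b)/2,np.linalg.norm(a-b)
E
python3 - <<'E'
from h import *
C={n:cam(n) for n in("top","side")}
p=np.vstack([C["top"]["pixels"],C["side"]["pixels"]])
for n in C:
    save(C[n],n+"0.png",s=1.4); c=C[n]; print(n,c["xyz"],c["attitude"],c["fx"])
    for t in("level","shelf_mid","knob_top","mug","spice_jar","bowl"):
        print(t,[(np.round(r["uv"]),round(r["conf"],2)) for r in spotter.landmark_of(t,n)[:4]])
s=env.get_state();print(s["tcp_pos"],s["orientation"],s["clock"])
E
```

```text
pics
top [0.43111158 0.02444978 1.63127748] [-0.035408    0.71088317 -0.70168156  0.03216185] 543.6962708019972
level [(array([417., 250.]), 0.75), (array([374., 244.]), 0.52)]
shelf_mid [(array([268., 206.]), 0.85)]
knob_top [(array([222., 217.]), 0.52)]
mug [(array([153., 228.]), 0.69)]
spice_jar [(array([404., 179.]), 0.54)]
bowl [(array([177., 172.]), 0.91)]
side [ 0.02676317 -0.71705933  1.17493312] [-0.33803683  0.88364285 -0.30600886  0.1061367 ] 516.5293081754651
level [(array([321., 323.]), 0.98), (array([344., 361.]), 0.83)]
shelf_mid [(array([276., 209.]), 0.79), (array([232., 167.]), 0.21)]
knob_top [(array([232., 170.]), 0.51)]
mug [(array([191., 173.]), 0.73)]
spice_jar [(array([399., 308.]), 0.56)]
bowl [(array([246., 159.]), 0.84)]
[0.25518565 0.51531688 0.23136744] [2.89158700e-05 2.27883358e-01 9.73688435e-01 7.37803073e-05] 0.7
```

View pics/top0.png

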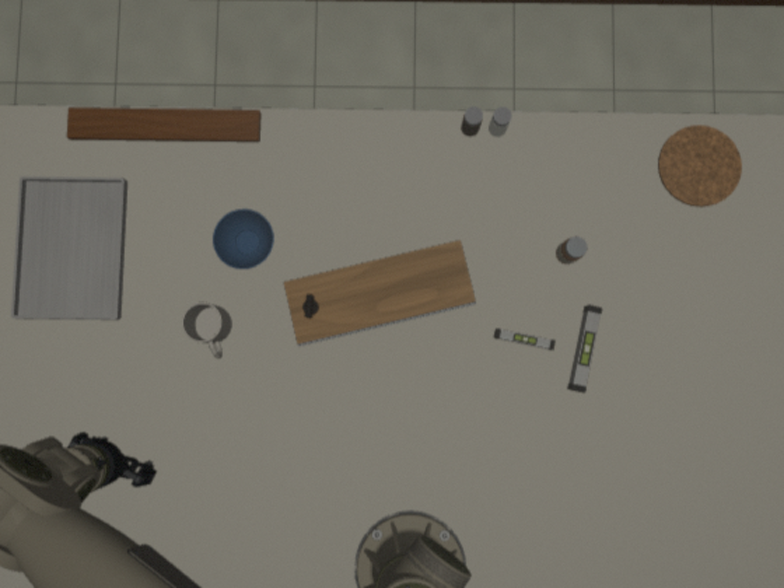

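View pics/side0.png

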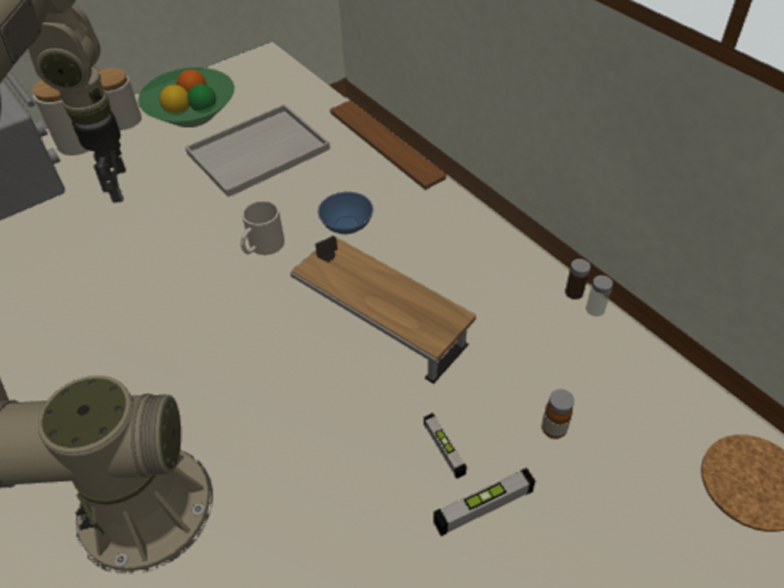

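The top view shows the large level at (417,250), with the small look-alike at (374,244). The shelf is centred near (271,208), with the knob at its left (+y) end at about (222,217). The mug and bowl are left of the shelf and the jar is at (408,178).

```bash
python3 - <<'E'
from h import *
C={n:cam(n) for n in("top","side")}
c=C["top"]
for t,z in(("level",.04),("shelf_mid",.1),("knob_top",.159)):
    for r in spotter.cut_out(t,"top")[:2]:
        m=r["region"].astype(np.uint8); rc=cv2.minAreaRect(cv2.findNonZero(m)); b=cv2.boxPoints(rc)
        print(t,round(r["conf"],2),m.sum(),np.round(rc[0],1),np.round([atz(c,q,z)[:2] for q in b],3).tolist(), np.round(atz(c,rc[0],z),3))
L={n:{t:spotter.landmark_of(t,n) for t in("level","shelf_mid","knob_top")} for n in C}
for t in L["top"]:
    if L["top"][t] and L["side"][t]:
        for a in L["top"][t][:2]:
            for b in L["side"][t][:2]: print(t,*tri(C["top"],a["uv"],C["side"],b["uv"]))
save(C["top"],"k.png",(195,160,350,260),5)
E
```

```text
level 0.72 753 [417.2 248.2] [[0.374, -0.321], [0.551, -0.355], [0.545, -0.392], [0.368, -0.357]] [ 0.459 -0.356  0.04 ]
level 0.56 302 [374.2 241.6] [[0.477, -0.167], [0.499, -0.171], [0.475, -0.295], [0.454, -0.29]] [ 0.476 -0.231  0.04 ]
shelf_mid 0.89 6075 [270.4 209. ] [[0.583, 0.269], [0.676, -0.092], [0.543, -0.125], [0.451, 0.234]] [0.563 0.072 0.1  ]
knob_top 0.64 141 [221.5 218. ] [[0.553, 0.218], [0.554, 0.188], [0.51, 0.187], [0.51, 0.217]] [0.532 0.202 0.159]
level [ 0.45119479 -0.36163777  0.00516262] 0.0015631240677530557
level [ 0.43318196 -0.31241804  0.17089291] 0.03581468328216119
level [ 0.50356965 -0.2852458  -0.19950151] 0.05359958454970957
level [ 0.47794032 -0.23687783  0.00903034] 0.004290289487713662
shelf_mid [0.57182199 0.0694814  0.08820342] 0.0009168298696901073
knob_top [0.50870451 0.07896672 0.29047875] 0.08578120799697661
knob_top [0.53101912 0.19594609 0.17647852] 0.012749412312611879
```

View pics/k.png

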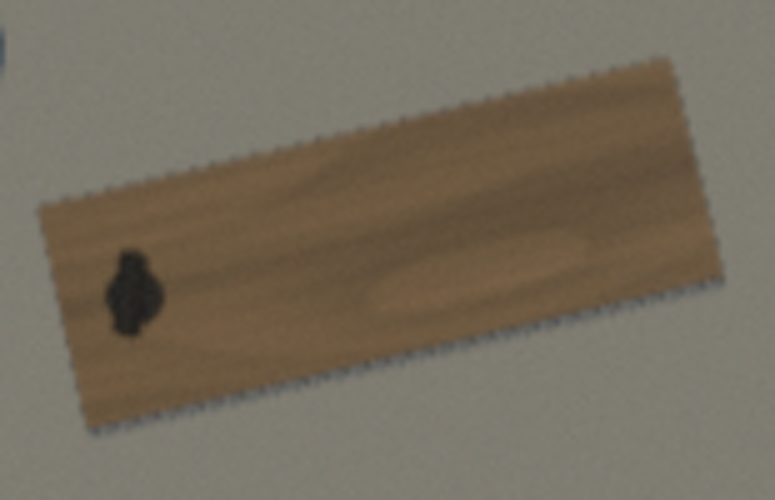

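```bash
cat >> h.py <<'E'
def go(p,head):
    """head: tool-y heading in deg (mod 180). Prints turn (tool z units) then shift in tool axes units after turn."""
    s=env.get_state(); q=s["orientation"]; M=R.from_quat([q[1],q[2],q[3],q[0]]).as_matrix()
    h=np.degrees(np.arctan2(M[1,1],M[0,1])); d=(head-h+90)%180-90
    Rz=R.from_euler("z",d,degrees=True).as_matrix(); M2=Rz@M
    sh=M2.T@(np.array(p)-s["tcp_pos"])/.25
    print("head now %.1f turn %.4f (units tool z, %.1f rows) shift %s rows %.1f tilt %s j6 %.2f"%(h,-d/180,abs(d)/8.59,np.round(sh,3),np.linalg.norm(sh)/.2,np.round(M[:2,2],4),s["joint_pos"][5]), np.round(s["tcp_pos"],4), round(s["clock"],2))
E
python3 - <<'E'
from h import *
c=cam("top")
P=[atz(c,q,.1)[:2] for q in((203,201),(328.6,172),(339,216),(213.4,246))]
print(np.round(P,4).tolist()); m=np.mean(P,0); a=P[0]-P[1]; b=P[3]-P[2]; u=(a+b)/np.linalg.norm(a+b)
print("ctr",m,"y head",np.degrees(np.arctan2(u[1],u[0])),np.linalg.norm(a),np.linalg.norm(b),"mid",m-u*.0075,"knob from mid",m+u*.1375)
A,B=[atz(c,(195+x/5,160+y/5),.159)[:2] for x,y in((130,250),(128,337))]
print("knob",(A+B)/2,np.degrees(np.arctan2(*(A-B)[::-1])),np.linalg.norm(A-B))
r=spotter.landmark_of("level","top")[0]["uv"];print("lev",atz(c,r,0))
go((.453,-.36,.10),79.1)
E
```

```text
[[0.5832, 0.2632], [0.6706, -0.092], [0.5455, -0.122], [0.4565, 0.2304]]
ctr [0.56394288 0.06988804] y head 104.00814016503698 0.36577991062757986 0.3635355503832766 mid [0.56575833 0.06261108] knob from mid [0.53065967 0.20329897]
knob [0.52966919 0.20429179] 0.08255387340679243 0.04732908166007764
lev [ 0.45368084 -0.36990337  0.        ]
head now 63.7 turn -0.0858 (units tool z, 1.8 rows) shift [-1.439 -3.288  0.525] rows 18.1 tilt [0. 0.] j6 1.43 [0.2552 0.5153 0.2313] 1.35
```

Request:
jog_arm([
  [[0, 0, 0, 0, 0, -0.043, 0], [0, 0, 0, 0, 0, -0.043, 0], [-0.1, -0.16, 0, 0, 0, 0, 0], [-0.1, -0.16, 0, 0, 0, 0, 0], [-0.1, -0.16, 0, 0, 0, 0, 0], [-0.1, -0.16, 0, 0, 0, 0, 0], [-0.1, -0.16, 0, 0, 0, 0, 0], [-0.1, -0.16, 0, 0, 0, 0, 0], [-0.1, -0.16, 0, 0, 0, 0, 0], [-0.1, -0.16, 0, 0, 0, 0, 0], [-0.1, -0.16, 0, 0, 0, 0, 0], [-0.1, -0.16, 0, 0, 0, 0, 0], [-0.1, -0.16, 0, 0, 0, 0, 0], [-0.1, -0.16, 0, 0, 0, 0, 0], [-0.1, -0.18, 0, 0, 0, 0, 0], [-0.1, -0.18, 0, 0, 0, 0, 0], [0, -0.18, 0, 0, 0, 0, 0], [0, -0.18, 0, 0, 0, 0, 0], [0, -0.18, 0, 0, 0, 0, 0], [0, -0.18, 0, 0, 0, 0, 0]],
], force=40)

```text
clock: 3.35
tcp_pos: [0.4561, -0.2863, 0.2314]
orientation: [0.0, 0.095, 0.996, -0.0]
wrist_force: [1.4, 0.5, 0.5]
finger_gap: 0.0854
grip_force: 0.0
```

```bash
python3 - <<'E'
from h import *
go((.455,-.361,.012),79.1)
C={n:cam(n) for n in("top","side")}
a=[spotter.landmark_of("level",n) for n in C]
for x in a[0]:
    for y in a[1]: print(tri(C["top"],x["uv"],C["side"],y["uv"]))
E
```

```text
head now 79.1 turn 0.0001 (units tool z, 0.0 rows) shift [-0.052 -0.294  0.877] rows 4.6 tilt [ 0.0004 -0.0001] j6 -0.52 [ 0.4561 -0.2863  0.2314] 3.35
(array([ 0.50762331, -0.28791164, -0.18981783]), np.float64(0.0632074037684598))
(array([ 0.4803858 , -0.23981408,  0.00328801]), np.float64(0.008298868915328243))
```

Request:
jog_arm([
  [[-0.026, -0.147, 0, 0, 0, 0, 85], [-0.026, -0.147, 0, 0, 0, 0, 85], [0, 0, 0.15, 0, 0, 0, 85], [0, 0, 0.15, 0, 0, 0, 85], [0, 0, 0.15, 0, 0, 0, 85], [0, 0, 0.15, 0, 0, 0, 85], [0, 0, 0.14, 0, 0, 0, 85], [0, 0, 0.137, 0, 0, 0, 85], [0, 0, 0, 0, 0, 0, 85], [0, 0, 0, 0, 0, 0, 85]],
])

```text
clock: 4.55
tcp_pos: [0.4558, -0.3575, 0.0123]
orientation: [-0.001, 0.094, 0.996, 0.001]
wrist_force: [1.7, -0.7, 0.5]
finger_gap: 0.0568
grip_force: 0.0
```

```bash
python3 - <<'E'
from h import *
go((.455,-.361,.012),79.1)
c=cam("side"); save(c,"g1.png",(250,200,450,350),4)
E
```

```text
head now 79.2 turn 0.0008 (units tool z, 0.0 rows) shift [ 0.001 -0.014  0.001] rows 0.1 tilt [-0.001   0.0013] j6 -0.62 [ 0.4558 -0.3575  0.0123] 4.55
```

View pics/g1.png

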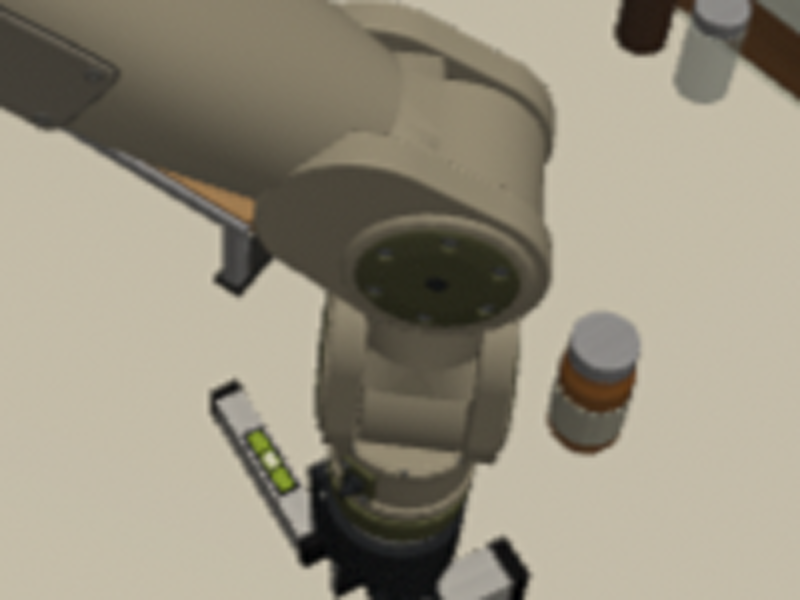

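The side view shows the gripper astride the large level, whose far end is at crop (500,570), and clear of the small level. I'll close the gripper and lift.

Request:
jog_arm([
  [[0, 0, 0, 0, 0, 0, 255], [0, 0, 0, 0, 0, 0, 255], [0, 0, 0, 0, 0, 0, 255], [0, 0, 0, 0, 0, 0, 255], [0, 0, 0, 0, 0, 0, 255], [0, 0, 0, 0, 0, 0, 255], [0, 0, -0.04, 0, 0, 0, 255], [0, 0, -0.12, 0, 0, 0, 255], [0, 0, -0.16, 0, 0, 0, 255], [0, 0, -0.18, 0, 0, 0, 255], [0, 0, -0.18, 0, 0, 0, 255], [0, 0, -0.12, 0, 0, 0, 255], [0, 0, 0, 0, 0, 0, 255]],
], force=50)

```text
clock: 5.9
tcp_pos: [0.4571, -0.3606, 0.2174]
orientation: [0.003, 0.095, 0.995, -0.003]
wrist_force: [0.5, -0.7, -5.7]
finger_gap: 0.0269
grip_force: 50.3
```

```bash
python3 - <<'E'
from h import *
C={n:cam(n) for n in("top","side")}
save(C["side"],"g2.png",(230,170,450,335),3.6)
for n in C: print(n,[(np.round(r["uv"]),round(r["conf"],2)) for r in spotter.landmark_of("level",n)])
u=np.array([np.cos(np.radians(104)),np.sin(np.radians(104))]); m=np.array([.566,.0626])
t=m-u*.04; print(t); go((*t,.20),14)
E
```

```text
top [(array([434., 250.]), 0.95), (array([378., 241.]), 0.54), (array([177., 173.]), 0.34)]
side [(array([351., 317.]), 0.69), (array([320., 319.]), 0.68)]
[0.57567688 0.02378817]
head now 79.1 turn 0.3618 (units tool z, 7.6 rows) shift [1.364 0.84  0.046] rows 8.0 tilt [-0.0032  0.0035] j6 -0.62 [ 0.4544 -0.3578  0.2095] 6.1
```

View pics/g2.png

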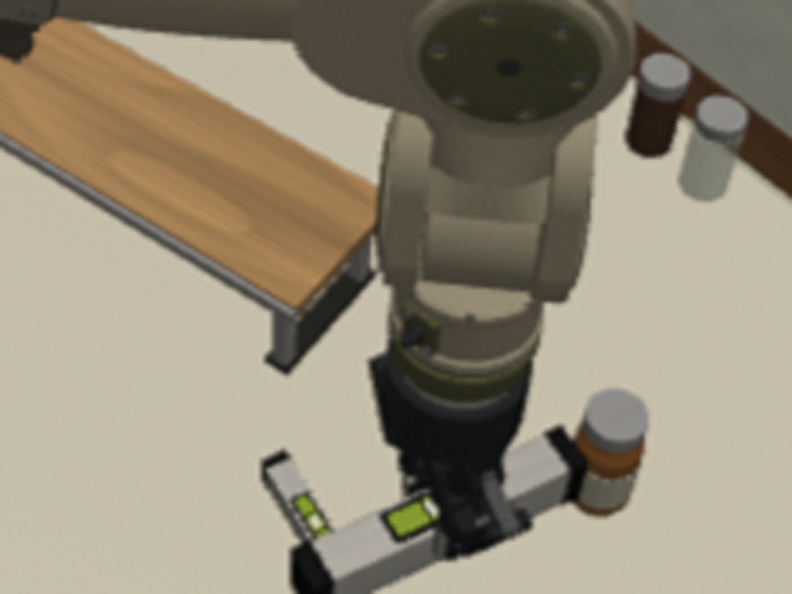

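Request:
jog_arm([
  [[0, 0, 0, 0, 0, 0.045, 255], [0, 0, 0, 0, 0, 0.045, 255], [0, 0, 0, 0, 0, 0.045, 255], [0, 0, 0, 0, 0, 0.045, 255], [0, 0, 0, 0, 0, 0.045, 255], [0, 0, 0, 0, 0, 0.045, 255], [0, 0, 0, 0, 0, 0.045, 255], [0, 0, 0, 0, 0, 0.045, 255], [0.136, 0.084, 0, 0, 0, 0, 255], [0.136, 0.084, 0, 0, 0, 0, 255], [0.136, 0.084, 0, 0, 0, 0, 255], [0.136, 0.084, 0, 0, 0, 0, 255], [0.136, 0.084, 0, 0, 0, 0, 255], [0.136, 0.084, 0, 0, 0, 0, 255], [0.136, 0.084, 0, 0, 0, 0, 255], [0.136, 0.084, 0, 0, 0, 0, 255], [0.136, 0.084, 0, 0, 0, 0, 255], [0.136, 0.084, 0, 0, 0, 0, 255], [0, 0, 0, 0, 0, 0, 255], [0, 0, 0, 0, 0, 0, 255]],
])

```text
clock: 8.1
tcp_pos: [0.5734, 0.0236, 0.2095]
orientation: [-0.002, 0.612, 0.791, -0.001]
wrist_force: [-0.5, -0.9, -5.7]
finger_gap: 0.0269
grip_force: 50.7
```

```bash
python3 - <<'E'
from h import *
go((.5757,.0238,.118),14)
C={n:cam(n) for n in("top","side")}
save(C["side"],"g3.png",(190,120,390,270),4)
x,y=[spotter.landmark_of("level",n)[0]["uv"] for n in C]; print(x,y,tri(C["top"],x,C["side"],y))
E
```

```text
head now 14.5 turn 0.0027 (units tool z, 0.1 rows) shift [-0.002  0.011  0.366] rows 1.8 tilt [-0.0049  0.0003] j6 1.22 [0.5734 0.0236 0.2095] 8.1
[375.4, 242.4] [321.3, 320.3] (array([ 0.47837809, -0.2420525 ,  0.00516981]), np.float64(0.007811160542793904))
```

View pics/g3.png

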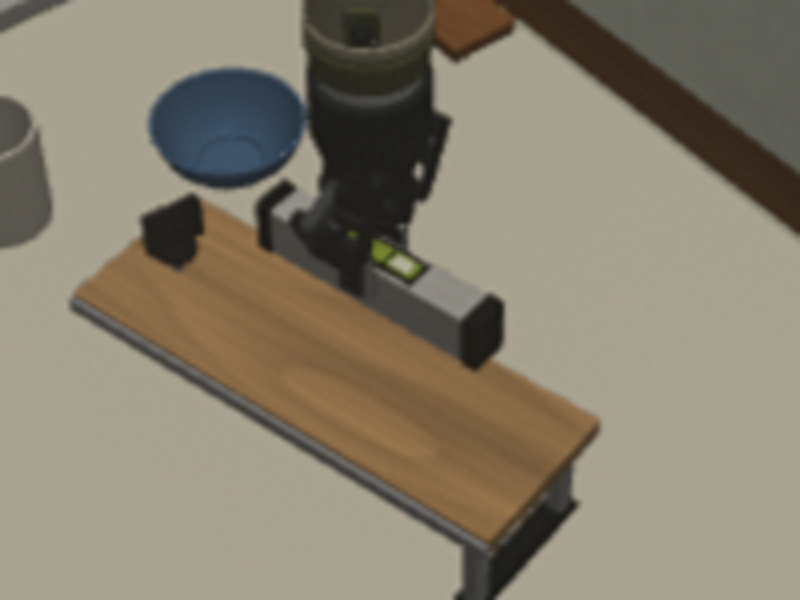

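The level is held upright above the shelf and aligned with it. Its left end is at crop (275,225), clear of the knob at (172,232). I'll lower it.

Request:
jog_arm([
  [[0, 0.01, 0.1, 0, 0, 0.003, 255], [0, 0, 0.12, 0, 0, 0, 255], [0, 0, 0.1, 0, 0, 0, 255], [0, 0, 0.04, 0, 0, 0, 255], [0, 0, 0, 0, 0, 0, 255], [0, 0, 0.008, 0, 0, 0, 255], [0, 0, 0, 0, 0, 0, 255]],
])

```text
clock: 9.0
tcp_pos: [0.5783, 0.0226, 0.1215]
orientation: [0.001, 0.617, 0.787, 0.001]
wrist_force: [0.6, 0.0, -6.2]
finger_gap: 0.0267
grip_force: 50.7
```

Request:
jog_arm([
  [[0, 0, 0.008, 0, 0, 0, 255], [0, 0, 0, 0, 0, 0, 255], [0, 0, 0, 0, 0, 0, 255]],
])

```text
clock: 9.3
tcp_pos: [0.5774, 0.0231, 0.1185]
orientation: [0.0, 0.617, 0.787, 0.0]
wrist_force: [-0.3, 0.1, -5.4]
finger_gap: 0.0271
grip_force: 50.7
```

Request:
jog_arm([
  [[0, 0, 0.008, 0, 0, 0, 255], [0, 0, 0, 0, 0, 0, 255], [0, 0, 0, 0, 0, 0, 255]],
])

```text
clock: 9.6
tcp_pos: [0.5771, 0.023, 0.1159]
orientation: [-0.0, 0.617, 0.787, -0.0]
wrist_force: [-0.1, 0.1, -5.7]
finger_gap: 0.027
grip_force: 50.7
```

Request:
jog_arm([
  [[0, 0, 0.008, 0, 0, 0, 255], [0, 0, 0.008, 0, 0, 0, 255], [0, 0, 0, 0, 0, 0, 255]],
])

```text
clock: 9.9
tcp_pos: [0.5776, 0.0231, 0.1135]
orientation: [0.001, 0.617, 0.787, 0.0]
wrist_force: [-3.2, 2.9, 3.7]
finger_gap: 0.0269
grip_force: 52.0
```

Request:
jog_arm([
  [[0, 0, 0.006, 0, 0, 0, 255], [0, 0, 0, 0, 0, 0, 255], [0, 0, 0, 0, 0, 0, 255]],
])

```text
clock: 10.2
tcp_pos: [0.5776, 0.0232, 0.1131]
orientation: [0.001, 0.617, 0.787, 0.001]
wrist_force: [-4.8, 2.3, 11.0]
finger_gap: 0.027
grip_force: 53.2
```

Request:
jog_arm([
  [[0, 0, -0.006, 0, 0, 0, 100], [0, 0, 0, 0, 0, 0, 100], [0, 0, 0, 0, 0, 0, 100], [0, 0, 0, 0, 0, 0, 100], [0, 0, -0.1, 0, 0, 0, 100], [0, 0, -0.15, 0, 0, 0, 100], [0, 0, -0.05, 0, 0, 0, 255], [0.12, 0, 0, 0, 0, 0, 255], [0.13, 0, 0, 0, 0, 0, 255], [0, 0, 0, 0, 0, 0, 255], [0, 0, 0, 0, 0, 0, 255], [0, 0, 0, 0, 0, 0, 255], [0, 0, 0, 0, 0, 0, 255]],
])

```text
clock: 11.5
tcp_pos: [0.5626, 0.0829, 0.1868]
orientation: [-0.0, 0.618, 0.787, -0.0]
wrist_force: [-0.7, -0.6, -0.6]
finger_gap: -0.0003
grip_force: 0.0
```

```bash
python3 - <<'E'
from h import *
C={n:cam(n) for n in("top","side")}
for n in C: print(n,[(np.round(r["uv"]),round(r["conf"],2)) for r in spotter.landmark_of("level",n)],[(np.round(r["uv"],1),round(r["conf"],2)) for r in spotter.find_in("bubble",n)])
go((.5626,.0834,.165),14)
r=spotter.cut_out("level","side")
for x in r: print(x["region"].sum(),x["uv"])
save(C["side"],"g4.png",(210,130,350,235),5.7)
E
```

```text
top [(array([288., 206.]), 0.77), (array([373., 243.]), 0.73)] []
side [(array([321., 324.]), 0.96), (array([286., 215.]), 0.78)] [(array([186.2, 162.8]), 0.34)]
head now 13.8 turn -0.0013 (units tool z, 0.0 rows) shift [0.    0.001 0.088] rows 0.4 tilt [-0.  0.] j6 1.34 [0.5624 0.0833 0.187 ] 11.8
522 [320.5, 319.5]
1086 [287.4, 209.9]
```

View pics/g4.png

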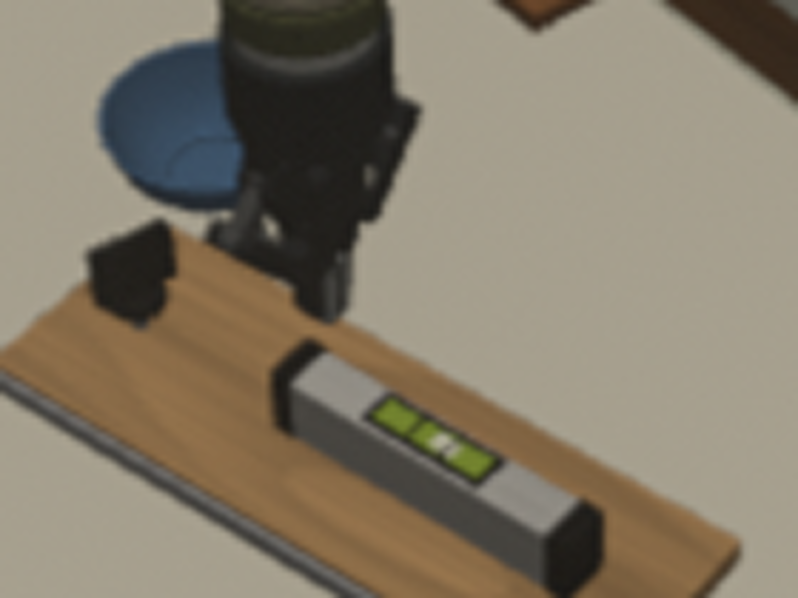

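Request:
jog_arm([
  [[0, 0, 0.08, 0, 0, 0, 255], [0, 0, 0.06, 0, 0, 0, 255], [0, 0, 0.03, 0, 0, 0, 255], [0, 0, 0.012, 0, 0, 0, 255], [0, 0, 0, 0, 0, 0, 255]],
])

```text
clock: 12.35
tcp_pos: [0.5623, 0.0837, 0.1415]
orientation: [-0.0, 0.617, 0.787, -0.0]
wrist_force: [0.1, -0.7, 0.1]
finger_gap: 0.0001
grip_force: 0.0
```

```bash
cat > b.py <<'E'
from h import *
import sys
def prof(n,N=4,f=None,c0=None,zt=.14):
    cs=[cam(n) for _ in range(N)]; c=cs[0]; im=np.mean([x["pixels"].astype(np.float32) for x in cs],0)
    u=np.array([np.cos(np.radians(104)),np.sin(np.radians(104)),0]); w=np.array([u[1],-u[0],0])
    c0=np.array(c0); S=np.arange(-60,61)*1e-3
    W=np.arange(-4,4.1,1)*1e-3
    uv=np.array([[proj(c,c0+s*u+t*w) for s in S] for t in W]).astype(np.float32)
    v=cv2.remap(im,uv[...,0],uv[...,1],cv2.INTER_CUBIC).mean(0)
    if f:
        p=np.clip(im,0,255).astype(np.uint8)[:,:,::-1]; a,b=np.round(proj(c,c0)).astype(int)
        cv2.imwrite("pics/"+f,cv2.resize(p[b-35:b+35,a-45:a+45],None,fx=8,fy=8,interpolation=cv2.INTER_CUBIC))
    return S*1e3,v
E
python3 - <<'E'
from b import *
c=cam("side"); c0=atz(c,(286.3,206.8),.14); print(c0)
S,v=prof("side",3,"b1.png",c0)
for s,x in list(zip(S,v))[::2]: print(int(s),x.astype(int))
go((.5626,.0834,.14),14)
E
```

```text
[0.5769646  0.01878803 0.14      ]
-60 [143 139 131]
-58 [143 139 131]
-56 [143 139 131]
-54 [143 139 131]
-52 [143 139 131]
-50 [143 139 131]
-48 [144 139 131]
-46 [144 139 131]
-44 [144 140 132]
-42 [144 141 132]
-40 [145 141 133]
-38 [144 140 132]
-36 [133 130 123]
-34 [100  97  93]
-32 [59 58 50]
-30 [60 65 31]
-28 [ 89 102  37]
-26 [110 127  44]
-24 [115 132  46]
-22 [113 130  46]
-20 [113 129  45]
-18 [112 129  45]
-16 [112 129  46]
-14 [119 133  60]
-12 [134 142  89]
-10 [144 145 114]
-8 [136 134 116]
-6 [132 129 112]
-4 [153 152 129]
-2 [168 167 141]
0 [164 164 135]
2 [145 151 106]
4 [123 136  66]
6 [113 130  45]
8 [112 129  44]
10 [103 118  42]
12 [83 94 36]
14 [77 87 35]
16 [ 96 110  40]
18 [112 128  45]
20 [113 130  46]
22 [113 130  46]
24 [112 128  45]
26 [112 128  45]
28 [114 131  46]
30 [112 129  45]
32 [103 118  41]
34 [80 91 38]
36 [68 70 51]
38 [90 86 83]
40 [127 122 117]
42 [147 143 135]
44 [149 145 136]
46 [147 143 135]
48 [147 143 134]
50 [147 143 134]
52 [147 143 134]
54 [147 143 134]
56 [143 139 131]
58 [128 125 117]
60 [99 97 91]
head now 13.8 turn -0.0011 (units tool z, 0.0 rows) shift [-0.001 -0.001  0.009] rows 0.0 tilt [0.0014 0.    ] j6 1.34 [0.5629 0.0837 0.1423] 12.55
```

Request:
jog_arm([
  [[0, 0, 0.008, 0, 0, 0, 255], [0, 0, 0.008, 0, 0, 0, 255], [0, 0, 0, 0, 0, 0, 255]],
])

```text
clock: 12.85
tcp_pos: [0.5627, 0.0839, 0.138]
orientation: [0.0, 0.617, 0.787, 0.001]
wrist_force: [-0.6, 0.9, 6.0]
finger_gap: -0.0
grip_force: 2.0
```

Request:
jog_arm([
  [[0, 0, 0.008, 0, 0, 0, 255], [0, 0, 0, 0, 0, 0, 255], [0, 0, 0, 0, 0, 0, 255]],
])

```text
clock: 13.15
tcp_pos: [0.5626, 0.0842, 0.1367]
orientation: [0.0, 0.617, 0.787, 0.001]
wrist_force: [-1.6, 2.4, 7.6]
finger_gap: 0.0002
grip_force: 3.5
```

Request:
jog_arm([
  [[0, 0, 0.008, 0, 0, 0, 255], [0, 0, 0.004, 0, 0, 0, 255], [0, 0, 0, 0, 0, 0, 255], [0, 0, 0, 0, 0, 0, 255]],
])

```text
clock: 13.55
tcp_pos: [0.5629, 0.0843, 0.1362]
orientation: [0.001, 0.617, 0.787, 0.002]
wrist_force: [-7.1, 2.2, 21.8]
finger_gap: 0.0003
grip_force: 10.6
```

Request:
jog_arm([
  [[0, 0, 0.004, 0, 0, 0, 255], [0, 0, 0, 0, 0, 0, 255], [0, 0, 0, 0, 0, 0, 255]],
])

```text
clock: 13.85
tcp_pos: [0.563, 0.0844, 0.136]
orientation: [0.001, 0.617, 0.787, 0.002]
wrist_force: [-8.0, 1.8, 25.7]
finger_gap: -0.0002
grip_force: 13.0
```

Request:
jog_arm([
  [[0, 0, -0.002, 0, 0, 0, 255], [0, 0, 0, 0, 0, 0, 255], [0, 0, 0, 0, 0, 0, 255], [0, 0, 0, 0, 0, 0, 255], [0, 0, 0, 0, 0, 0, 255], [0, 0, 0, 0, 0, 0, 255], [0, 0, 0, 0, 0, 0, 255], [0, 0, 0, 0, 0, 0, 255], [0, 0, 0, 0, 0, 0, 255], [0, 0, 0, 0, 0, 0, 255], [0, 0, 0, 0, 0, 0, 255], [0, 0, 0, 0, 0, 0, 255], [0, 0, 0, 0, 0, 0, 255], [0, 0, 0, 0, 0, 0, 255], [0, 0, 0, 0, 0, 0, 255], [0, 0, 0, 0, 0, 0, 255], [0, 0, 0, 0, 0, 0, 255], [0, 0, 0, 0, 0, 0, 255]],
])

```text
clock: 15.65
tcp_pos: [0.5629, 0.0844, 0.1361]
orientation: [0.001, 0.617, 0.787, 0.002]
wrist_force: [-6.9, 1.6, 22.8]
finger_gap: -0.0001
grip_force: 11.8
```

```bash
python3 - <<'E'
from b import *
S,v=prof("side",4,"b2.png",(.577,.0188,.14))
for s,x in list(zip(S,v))[20:102:2]: print(int(s),x.astype(int),end="; ")
go((.5307,.2037,.20),90)
E
```

```text
-40 [145 142 133]; -38 [144 141 132]; -36 [133 130 123]; -34 [100  97  93]; -32 [58 58 49]; -30 [58 64 30]; -28 [86 98 37]; -26 [113 126  61]; -24 [138 145 100]; -22 [162 164 136]; -20 [172 171 145]; -18 [168 167 139]; -16 [166 165 139]; -14 [168 167 143]; -12 [162 162 142]; -10 [126 128 109]; -8 [83 89 56]; -6 [84 95 36]; -4 [105 121  41]; -2 [113 130  45]; 0 [113 130  45]; 2 [112 129  45]; 4 [113 130  46]; 6 [114 130  46]; 8 [111 128  45]; 10 [103 117  42]; 12 [83 94 36]; 14 [76 85 34]; 16 [ 95 109  40]; 18 [112 128  45]; 20 [113 131  46]; 22 [114 131  45]; 24 [113 129  45]; 26 [112 129  45]; 28 [114 131  45]; 30 [112 128  43]; 32 [100 115  40]; 34 [82 90 45]; 36 [84 83 69]; 38 [116 111 107]; 40 [143 138 131]; head now 13.8 turn -0.4231 (units tool z, 8.9 rows) shift [ 0.129  0.478 -0.254] rows 2.8 tilt [0.0041 0.001 ] j6 1.34 [0.5629 0.0844 0.1361] 15.85
```

View pics/b2.png

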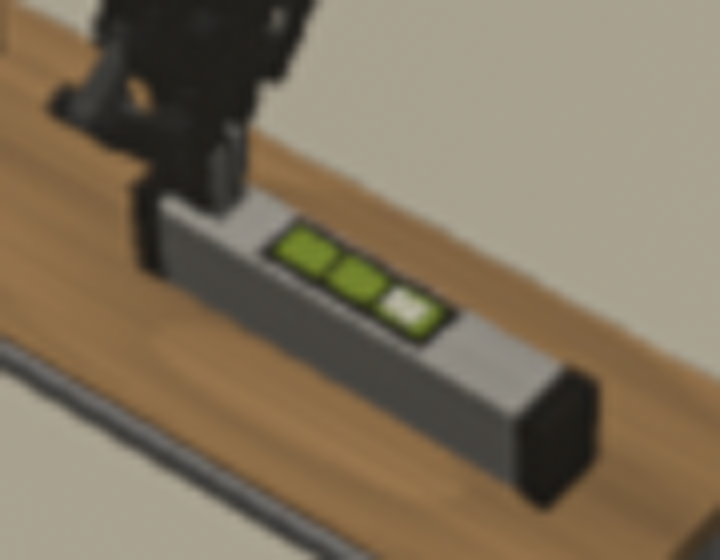

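Request:
jog_arm([
  [[0, 0, -0.12, 0, 0, 0, 255], [0, 0, -0.18, 0, 0, 0, 255], [0, 0, 0, 0, 0, -0.047, 85], [0, 0, 0, 0, 0, -0.047, 85], [0, 0, 0, 0, 0, -0.047, 85], [0, 0, 0, 0, 0, -0.047, 85], [0, 0, 0, 0, 0, -0.047, 85], [0, 0, 0, 0, 0, -0.047, 85], [0, 0, 0, 0, 0, -0.047, 85], [0, 0, 0, 0, 0, -0.047, 85], [0, 0, 0, 0, 0, -0.047, 85], [0.043, 0.16, 0, 0, 0, 0, 85], [0.043, 0.16, 0, 0, 0, 0, 85], [0.043, 0.16, 0, 0, 0, 0, 85], [0, 0, 0, 0, 0, 0, 85], [0, 0, 0, 0, 0, 0, 85]],
])

```text
clock: 17.45
tcp_pos: [0.5297, 0.2045, 0.2068]
orientation: [-0.0, -0.001, 1.0, -0.0]
wrist_force: [0.4, 0.2, 0.1]
finger_gap: 0.057
grip_force: 0.0
```

```bash
python3 - <<'E'
from h import *
go((.5305,.2037,.130),90)
C={n:cam(n) for n in("side",)}
save(C["side"],"g5.png",(170,110,310,215),5.5)
E
```

```text
head now 90.1 turn 0.0004 (units tool z, 0.0 rows) shift [-0.003 -0.003  0.307] rows 1.5 tilt [-0.0003 -0.0005] j6 0.23 [0.5297 0.2045 0.2068] 17.45
```

View pics/g5.png

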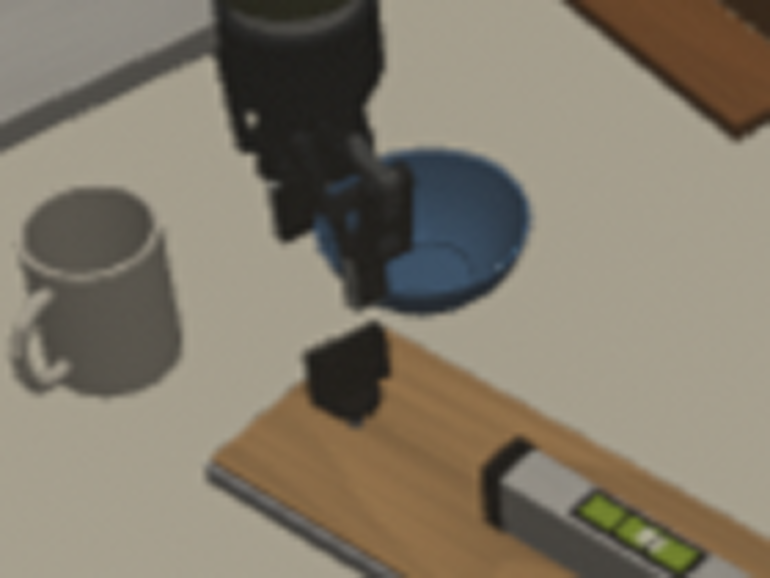

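The open fingers are above the knob (crop 345,370), one on each side of the bar. I'll descend and close.

Request:
jog_arm([
  [[0, 0, 0.1, 0, 0, 0, 85], [0, 0, 0.1, 0, 0, 0, 85], [0, 0, 0.07, 0, 0, 0, 85], [0, 0, 0.037, 0, 0, 0, 85], [0, 0, 0, 0, 0, 0, 85], [0, 0, 0, 0, 0, 0, 255], [0, 0, 0, 0, 0, 0, 255], [0, 0, 0, 0, 0, 0, 255], [0, 0, 0, 0, 0, 0, 255], [0, 0, 0, 0, 0, 0, 255], [0, 0, 0, 0, 0, 0, 255], [0, 0, 0, 0, 0, 0, 255]],
], force=60)

```text
clock: 18.7
tcp_pos: [0.5308, 0.2062, 0.1318]
orientation: [0.001, -0.0, 1.0, 0.002]
wrist_force: [-0.7, 7.0, 2.6]
finger_gap: 0.0108
grip_force: 60.6
```

Request:
jog_arm([
  [[0, 0.008, 0, 0, 0, 0, 255], [0, 0, 0, 0, 0, 0.045, 255], [0, 0, 0, 0, 0, 0.045, 255], [0, 0, 0, 0, 0, 0.045, 255], [0, 0, 0, 0, 0, 0.045, 255], [0, 0, 0, 0, 0, 0.045, 255], [0, 0, 0, 0, 0, 0.045, 255], [0, 0, 0, 0, 0, 0.045, 255], [0, 0, 0, 0, 0, 0.045, 255], [0, 0, 0, 0, 0, 0.045, 255], [0, 0, 0, 0, 0, 0.045, 255], [0, 0, 0, 0, 0, 0.045, 255], [0, 0, 0, 0, 0, 0.045, 255], [0, 0, 0, 0, 0, 0, 255], [0, 0, 0, 0, 0, 0, 255]],
])

```text
clock: 20.2
tcp_pos: [0.5326, 0.2081, 0.1319]
orientation: [-0.0, 0.75, 0.661, 0.004]
wrist_force: [4.2, 7.5, 1.3]
finger_gap: 0.011
grip_force: 60.3
```

```bash
python3 - <<'E'
from h import *
go((.5305,.2037,.130),90)
E
```

```text
head now -7.2 turn 0.4600 (units tool z, 9.6 rows) shift [-0.008  0.017  0.008] rows 0.1 tilt [0.0052 0.0047] j6 1.93 [0.5326 0.2081 0.1319] 20.2
```

Request:
jog_arm([
  [[0, 0, 0, 0, 0, 0, 85], [0, 0, 0, 0, 0, 0, 85], [0, 0, 0, 0, 0, 0, 85], [0, 0, 0, 0, 0, 0, 85], [0, 0, -0.1, 0, 0, 0, 85], [0, 0, -0.14, 0, 0, 0, 85], [0, 0, 0, 0, 0, -0.04, 255], [0, 0, 0, 0, 0, -0.04, 255], [0, 0, 0, 0, 0, -0.038, 255]],
])

```text
clock: 21.1
tcp_pos: [0.5303, 0.2055, 0.1906]
orientation: [0.0, 0.614, 0.789, 0.0]
wrist_force: [-0.1, -0.0, 0.7]
finger_gap: 0.0135
grip_force: 0.0
```

```bash
python3 - <<'E'
from b import *
c=cam("side"); print([(np.round(r["uv"]),round(r["conf"],2)) for r in spotter.landmark_of("level","side")])
go((.5629,.0837,.1425),13.8)
E
```

```text
[(array([320., 322.]), 0.9), (array([286., 215.]), 0.69)]
head now 14.0 turn 0.0010 (units tool z, 0.0 rows) shift [-0.504  0.011  0.191] rows 2.7 tilt [-0.     -0.0001] j6 1.56 [0.5302 0.2055 0.1903] 21.2
```

Request:
jog_arm([
  [[-0.168, 0.004, 0, 0, 0, 0, 255], [-0.168, 0.004, 0, 0, 0, 0, 255], [-0.168, 0.003, 0, 0, 0, 0, 255], [0, 0, 0.09, 0, 0, 0, 255], [0, 0, 0.06, 0, 0, 0, 255], [0, 0, 0.02, 0, 0, 0, 255], [0, 0, 0.01, 0, 0, 0, 255], [0, 0, 0, 0, 0, 0, 255], [0, 0, 0.008, 0, 0, 0, 255], [0, 0, 0, 0, 0, 0, 255], [0, 0, 0, 0, 0, 0, 255]],
])

```text
clock: 22.3
tcp_pos: [0.5636, 0.0843, 0.1438]
orientation: [0.0, 0.616, 0.788, 0.0]
wrist_force: [-0.2, 0.2, -0.1]
finger_gap: 0.0001
grip_force: 0.0
```

Request:
jog_arm([
  [[0, 0, 0.008, 0, 0, 0, 255], [0, 0, 0, 0, 0, 0, 255], [0, 0, 0, 0, 0, 0, 255]],
])

```text
clock: 22.6
tcp_pos: [0.5637, 0.0843, 0.1419]
orientation: [0.0, 0.616, 0.788, 0.001]
wrist_force: [-0.6, 1.1, 3.9]
finger_gap: -0.0002
grip_force: 1.9
```

Request:
jog_arm([
  [[0, 0, 0.008, 0, 0, 0, 255], [0, 0, 0.006, 0, 0, 0, 255], [0, 0, 0, 0, 0, 0, 255], [0, 0, 0, 0, 0, 0, 255]],
])

```text
clock: 23.0
tcp_pos: [0.5638, 0.0849, 0.14]
orientation: [0.001, 0.616, 0.788, 0.001]
wrist_force: [-3.9, 2.1, 12.5]
finger_gap: 0.0002
grip_force: 6.7
```

Request:
jog_arm([
  [[0, 0, 0.006, 0, 0, 0, 255], [0, 0, 0, 0, 0, 0, 255], [0, 0, 0, 0, 0, 0, 255]],
])

```text
clock: 23.3
tcp_pos: [0.5639, 0.0849, 0.1397]
orientation: [0.001, 0.616, 0.788, 0.002]
wrist_force: [-6.4, 2.4, 20.6]
finger_gap: 0.0001
grip_force: 10.3
```

Request:
jog_arm([
  [[0, 0, 0, 0, 0, 0, 255], [0, 0, 0, 0, 0, 0, 255], [0, 0, 0, 0, 0, 0, 255], [0, 0, 0, 0, 0, 0, 255], [0, 0, 0, 0, 0, 0, 255], [0, 0, 0, 0, 0, 0, 255], [0, 0, 0, 0, 0, 0, 255], [0, 0, 0, 0, 0, 0, 255], [0, 0, 0, 0, 0, 0, 255], [0, 0, 0, 0, 0, 0, 255], [0, 0, 0, 0, 0, 0, 255], [0, 0, 0, 0, 0, 0, 255], [0, 0, 0, 0, 0, 0, 255], [0, 0, 0, 0, 0, 0, 255], [0, 0, 0, 0, 0, 0, 255], [0, 0, 0, 0, 0, 0, 255], [0, 0, 0, 0, 0, 0, 255], [0, 0, 0, 0, 0, 0, 255], [0, 0, 0, 0, 0, 0, 255], [0, 0, 0, 0, 0, 0, 255]],
])

```text
clock: 25.3
tcp_pos: [0.5639, 0.0849, 0.1397]
orientation: [0.001, 0.616, 0.788, 0.002]
wrist_force: [-5.8, 3.0, 21.3]
finger_gap: 0.0
grip_force: 10.2
```

```bash
python3 - <<'E'
from b import *
for k in range(2):
    S,v=prof("side",4,"b3.png" if k else None,(.577,.0188,.142))
    B=v[:,2]; m=(S>-29)&(S<34); w=np.clip(B-60,0,None)*m; print("bubble",(w*S).sum()/w.sum())
for s,x in list(zip(S,v))[20:102:2]: print(int(s),x.astype(int),end="; ")
s=env.get_state();print(s["tcp_pos"],s["wrist_force"],s["clock"])
E
```

```text
bubble 1.7401359488687405
bubble 1.7309439136501068
-40 [145 141 133]; -38 [136 132 125]; -36 [106 102  98]; -34 [65 64 57]; -32 [57 61 32]; -30 [85 97 36]; -28 [108 124  43]; -26 [113 130  46]; -24 [112 127  46]; -22 [112 128  45]; -20 [112 128  46]; -18 [113 129  46]; -16 [114 130  46]; -14 [112 128  45]; -12 [100 115  41]; -10 [82 93 36]; -8 [83 90 46]; -6 [117 123  81]; -4 [154 156 120]; -2 [168 167 140]; 0 [170 168 142]; 2 [169 168 140]; 4 [168 167 141]; 6 [165 165 135]; 8 [145 147 111]; 10 [106 111  69]; 12 [77 85 39]; 14 [85 96 36]; 16 [107 122  43]; 18 [115 132  46]; 20 [114 131  46]; 22 [113 129  46]; 24 [113 129  45]; 26 [114 130  46]; 28 [113 130  46]; 30 [109 125  43]; 32 [ 94 107  39]; 34 [73 79 44]; 36 [79 78 70]; 38 [113 110 106]; 40 [141 138 130]; [0.56385765 0.08493276 0.13971249] [-5.45463435  2.32029953 19.88875558] 25.7
```

View pics/b3.png

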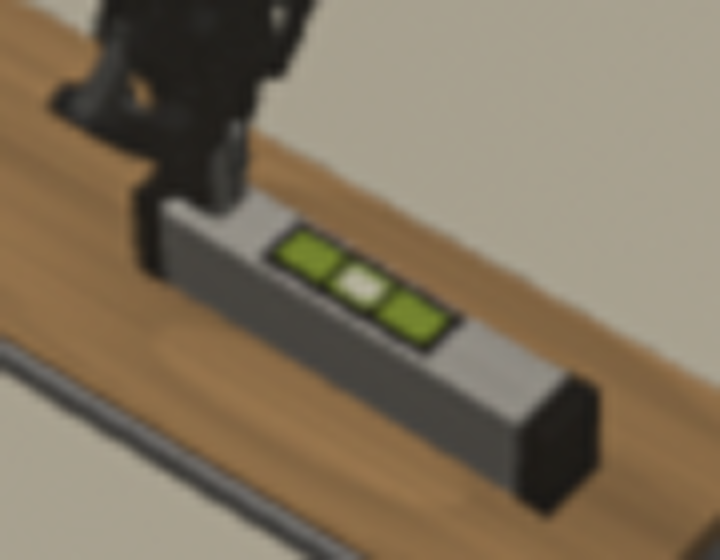

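The bubble is centred between the two lines: it reads 1.7 mm against a line midpoint of about 1.6 mm. The press is steady at about 20 N, so I'm handing in.

```bash
python3 -c "
from h import *
print(ticket.hand_in())"
```

```text
the job is handed in; nothing more can be done
None
```

I handed the job in at about 26 s with the level lengthwise on the shelf, the knob turned about 1.7 rad clockwise, the bubble within about 0.2 mm of centre, and the gripper still pressing at about 20 N with the shelf seated; I never touched the mug, jar or bowl, and no verdict came back.

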